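# Bed a lamp column's flat in the drilling jig

## Task

Take the brass lamp column from its wooden cradle and lay it on its round, centred, in the V-groove of the steel jig, then turn it there, letting go and taking it again as needed, until the flat milled along its drums lies flush on the groove's higher wall. Leave it bedded there, let go and at rest, and do not disturb the other things on the bench.

Things in the scene. Friction and masses are not known exactly. Their poses are not given: they have to be found in the camera images.
- column: Loose brass lamp column, 0.35 to 0.6 kg, lying level along its own x axis: spigot (12 mm diameter, 12 long), drum (50 diameter, 34 long), round waist (30 diameter, 76 long), drum, spigot. One solid piece, ends alike, origin mid-axis. A flat 6 mm deep, 32 mm wide (19 mm from the axis) is milled along both drums, same side. This pose gives the axis, NOT where the flat is.
- waist (a point): Middle of the column's round waist, on its axis: the place to grip. The flat's turn about the axis is unknown and differs from start to start: in the cradle it faces up, give or take up to 35 degrees either side. The y and z axes here do not follow it. Friction about 0.6: let go in a groove, the column mostly stays turned as it was left.
- jig: Fixed jig: dark board 170 x 100 x 14 mm (long along x), two steel V-blocks on it, each 26 mm long, centred 55 mm either side of the middle; the 84 mm between them is open down to the board, for fingers. Origin under the board's middle, on the bench. The groove runs along x, its walls slope 45 degrees. The +y wall is the higher (top edge 90 mm above the bench), the -y wall the lower (79 mm).
- groove (a point): Bottom line of the V-groove at its middle, 55 mm above the bench, axes as jig. A column on its round has its axis 35.4 mm above this point, y = 0. Bedded with the flat on the higher wall, the axis is 31.1 mm above it and 4.2 mm off to +y. Let go less than 40 degrees short of bedding, it stands on an edge of the flat, axis in between.
- wall (a point): Point on the higher (+y) wall's face where the middle of the bedded flat lies, halfway between the V-blocks (in the open gap), axes as jig. The flat, facing up, gets here by the shorter way when its top goes over towards +y and down: 135 degrees from straight up, a negative turn about the jig's +x.
- rest: Fixed pale wooden cradle, board 160 x 90 x 12 mm (long along x), two even V-notches 55 mm either side of the middle, 90 mm open between them. Origin under the board's middle, on the bench. The column starts in it, along its x, axis 70 mm above the bench.
- socket: Bystander: brass lamp socket standing on the bench, 42 mm wide, 58 mm high, origin under its middle. Not to be disturbed.
- jar: Bystander: glass jar with a steel lid, 60 mm wide, 70 mm high, origin under its middle. Not to be disturbed.
- foot: Bystander: turned dark wooden lamp foot, 100 mm wide, 45 mm high, origin under its middle. Not to be disturbed.
Mind the look-alikes: they are no part of the job. Several things have the shape of the jig; the one meant has the colours described above.

How it is judged (in metres and radians):
On the way:
1. the column lies in the jig's groove on its round (z of column in the frame of groove between 0.0335 and 0.0375 m and y of column in the frame of groove between -0.002 and 0.002 m and x of column in the frame of groove between -0.01 and 0.01 m and angle between the x axis of column and the x axis of jig, either way round below 0.06 rad), for 0.1 s.
At the end, for the whole second after the job is handed in: The column lies at rest and released in the jig's groove, along it within 3 degrees and centred within 10 mm, with its flat flush on the higher wall: its axis is 29 to 32.5 mm above the groove's bottom line and 2.8 to 6.2 mm off it towards the higher wall (31.1 and 4.2 mm when perfectly bedded) (z of column in the frame of groove between 0.029 and 0.0325 m and y of column in the frame of groove between 0.0028 and 0.0062 m and x of column in the frame of groove between -0.01 and 0.01 m and angle between the x axis of column and the x axis of jig, either way round below 0.05 rad and linear speed of column below 0.01 m/s and angular speed of column below 0.1 rad/s); the robot touches nothing.
It fails at once if the column is dropped on the bench (height (world z) of column below 0.05 m).
It fails at once if a bystander is moved by more than 15 mm (distance of any of socket, jar, foot from where it was at the start of the episode above 0.015 m).
It also fails if it takes over 72 s, if anything falls off the work surface, if the arm or the gripper's body presses on something with over 40 N, if the wrist force passes 120 N, or if a joint passes its speed limit or range.

## Robot

A 7-joint arm with a two-finger parallel gripper is mounted at the origin on the work surface. World frame = base frame: x ahead of the robot, y to its left, z up, the work surface at z = 0. Lengths are in mm, angles in rad, forces in N, time in s.
With the tool pointing down it reaches from about 350 to 900 mm from the base axis. Payload 7.2 kg.
Tool frame: the origin (TCP) lies on the centre line of the jaws, within the pads' length; the fingertips stand ahead of it and the grasp point (between the pads) lies 5 mm behind it (manip.tip_extent is the z of the fingertips in the tool frame, in mm); z points along the fingers, y is the direction in which the jaws open and shut (so a half turn about z gives the same grasp; the last joint's range is limited). The gripper opens to 85 mm and grips with 20 to 120 N. Pads are 22 mm wide; open, the fingers measure 114 mm over their backs; the gripper's body (76 mm by 85 mm) begins 54 mm behind the grasp point. The pads swing forward as they close: fully open they stand 13 mm farther back than shut.
Start: joints at [-1.209, 0.411, -0.013, 1.596, 0.006, 1.134, -0.082], TCP at [260.44, 568.154, 245.297] pointing down, gripper open.
Joint ranges: [-2.95, 2.95], [-0.29, 1.99], [-1.47, 1.44], [0.14, 2.54], [-1.03, 4.17], [0.13, 1.85], [-2.86, 2.86]. Speed limits (rad/s): [2.39, 2.39, 3.01, 3.01, 3.14, 3.14, 3.14].

## Interface

Orientations are given as a unit quaternion [w, x, y, z].
In Python, from bench import manip, grab_frame gives the robot as it stands. The module is installed in compiled form; this text tells all that it offers.
- The arm moves only by the tool jog_arm, never from a script. Its argument "series" is a list of rows, each an object with "linear": the shift along the tool's x, y, z in cm, a list of three; "delta_rot": the turn, a rotation vector about the tool's x, y, z in rad, a list of three. A call has 1 to 10 rows; each row shifts and turns the pose as measured when the row begins, along the tool's axes as they then stand; what a row does not reach is not made up. A row lasts 1/8 s, in which the tool goes at most 62.5 mm and 10.7 degrees, less where a joint would pass 70% of its speed; a pose out of reach is approached as far as the arm can. A call with a gripper value outside its range is refused whole. "grip" is the finger opening in cm, from 0 to 8.54, set as the call begins (left out, the last holds). The fingers move at their own pace and stop on an object; "force" is the grip in N (left out, the last holds). Time passes only in rows, so rows that do not move let the fingers close. It gives the time, the measured TCP pose, the force and the opening at its end, in the units of the state.
- manip.get_obs(): the state, without advancing time (a new reading comes with each control period).
- grab_frame(name): name is "scene" or "top" or "wrist"; returns a dict with "image" (384x512x3 uint8, blue, green, red), "range_z" (384x512 float32, mm along the optical axis (not along the pixel's ray), 0 where there is no reading), "vertical_fov" (degrees; the focal length in pixels is half the picture's height over the tangent of half this angle, whatever the lens; pixels are square), "cx", "cy" (the principal point, pixels), "dist_coeffs" ([k1, k2, p1, p2, k3] as OpenCV has them; the pictures are not rectified), "origin" and "attitude" of the camera in the world; the wrist camera has in their place "mount" (4x4, takes a point from camera to tool coordinates, whose origin is the TCP and whose axes are the flange's). Camera axes: x right, y up, looking along -z (the intrinsics and any distortion apply to the point x, -y, -z); pixel columns grow to the right and rows downward; lengths in mm; the calibration is good to about 2 mm. A picture is of the moment at which its call begins: read the wrist's pose just before it.
- manip.hand_in(): hands the job in, once; it reports no verdict.
The state is a dict: "clock": time; "joint_pos": joint angles; "qd": joint speeds; "joint_torque": joint torques, N m; "position": TCP position; "tcp_rot": TCP orientation; "wrist_force": force on the tool from outside, world axes, zero at the start; "wrist_torque": the same for the moment, N m; "grip_width": finger opening in mm.
Only numpy, scipy, OpenCV 4.12 (cv2) and the standard library are available. Lean on these libraries where they do the work, as an engineer would, in place of code of your own. Each camera call takes 0.05 s, during which the arm holds its last target.

## Working session

There is one attempt and no reset: what is moved stays moved. The work goes in short steps, Python scripts to look and compute and a tool call to move; the robot and the scene stay as the last step left them, time stands still between calls to the robot, and variables do not carry over. Pictures are saved under pics/ and viewed, and the job is handed in when it is done.

Besides the shell and the picture viewer there is one more tool, called after "Request:" as a command line: name --argument value ..., lists and objects as JSON in quotes. jog_arm: Moves the arm, as the interface text tells. Its arguments: {"type":"object","properties":{"series":{"type":"array","items":{"type":"object","properties":{"linear":{"type":"array","items":{"type":"number"}},"delta_rot":{"type":"array","items":{"type":"number"}}}}},"grip":{"type":"number"},"force":{"type":"number"}},"required":["series"]}

```bash
mkdir -p pics; cat > h.py <<'E'
import numpy as np, cv2
from scipy.spatial.transform import Rotation as R
from bench import manip, grab_frame
def q2R(q): return R.from_quat([q[1],q[2],q[3],q[0]]).as_matrix()
def K(f):
    h,w=f["image"].shape[:2]; fl=h/2/np.tan(np.radians(f["vertical_fov"])/2)
    return np.array([[fl,0,f["cx"]],[0,fl,f["cy"]],[0,0,1.]])
def cam(f,obs=None):
    if "mount" in f:
        M=np.array(f["mount"]); Rt=q2R(obs["tcp_rot"]); return Rt@M[:3,:3], Rt@M[:3,3]+np.array(obs["position"])
    a=np.array(f["attitude"]); Rc=a if a.shape==(3,3) else q2R(a)
    return Rc,np.array(f["origin"])
def rays(f,px,obs=None):
    px=np.asarray(px,float).reshape(-1,1,2)
    u=cv2.undistortPoints(px,K(f),np.array(f["dist_coeffs"],float)).reshape(-1,2)
    d=np.c_[u[:,0],-u[:,1],-np.ones(len(u))]
    Rc,o=cam(f,obs); return o,d@Rc.T
def onz(f,px,z,obs=None):
    o,d=rays(f,px,obs); s=(z-o[2])/d[:,2]; return o+d*s[:,None]
def cloud(f,obs=None):
    h,w=f["range_z"].shape
    vv,uu=np.mgrid[0:h,0:w]; o,d=rays(f,np.c_[uu.ravel(),vv.ravel()],obs)
    P=o+d*f["range_z"].reshape(-1,1); P[f["range_z"].ravel()<=0]=np.nan
    return P.reshape(h,w,3)
def proj(f,P,obs=None):
    Rc,o=cam(f,obs); p=(np.asarray(P,float)-o)@Rc; p=p*[1,-1,-1]
    return cv2.projectPoints(p.reshape(-1,1,3),np.zeros(3),np.zeros(3),K(f),np.array(f["dist_coeffs"],float))[0].reshape(-1,2)
E
python3 - <<'E'
from h import *
o=manip.get_obs(); print({k:np.round(v,3) for k,v in o.items()}, manip.tip_extent)
for n in ["scene","top","wrist"]:
    o=manip.get_obs(); f=grab_frame(n); cv2.imwrite(f"pics/{n}0.png",f["image"]); print(n,{k:v for k,v in f.items() if k not in("image","range_z")},(f["range_z"]>0).mean())
    import pickle; pickle.dump((f,o),open(f"{n}0.pkl","wb"))
E
```

```text
{'clock': np.float64(0.0), 'joint_pos': array([-1.209,  0.412, -0.013,  1.597,  0.006,  1.134, -0.082]), 'qd': array([-0.   ,  0.002, -0.001,  0.   , -0.001,  0.   ,  0.   ]), 'joint_torque': array([-2.0000e-03, -6.0061e+01,  6.8100e-01, -2.9941e+01,  1.4000e-02,
        1.0000e-02, -0.0000e+00]), 'position': array([260.256, 567.721, 244.462]), 'tcp_rot': array([-0.   ,  0.213,  0.977, -0.001]), 'wrist_force': array([ 0.046, -0.57 , -0.533]), 'wrist_torque': array([-0.003, -0.005,  0.003]), 'grip_width': np.float64(85.337)} 14.0
scene {'vertical_fov': 51.445717835399336, 'cx': 256.4115161495434, 'cy': 186.9496368264723, 'dist_coeffs': array([-0.04623872,  0.        ,  0.        ,  0.        ,  0.        ]), 'origin': array([1161.59101814, -620.66405706,  802.66661422]), 'attitude': array([0.86547031, 0.37655832, 0.13436468, 0.30184617])} 0.9960683186848959
top {'vertical_fov': 54.95874247332672, 'cx': 252.5673429590832, 'cy': 188.30150330445048, 'dist_coeffs': array([-0.04833234,  0.        ,  0.        ,  0.        ,  0.        ]), 'origin': array([ 553.22093002,  -27.61794555, 1178.33034553]), 'attitude': array([ 0.71043127,  0.02917799, -0.02916058, -0.70255656])} 0.9959920247395834
wrist {'vertical_fov': 66.71577327194309, 'cx': 253.90766887512868, 'cy': 193.6583315872306, 'dist_coeffs': array([-0.01310692,  0.        ,  0.        ,  0.        ,  0.        ]), 'mount': array([[ 4.23400530e-04,  9.49708266e-01,  3.13135802e-01,
         7.94221890e+01],
       [ 9.99999518e-01, -6.79473707e-04,  7.08642922e-04,
         1.08413445e+00],
       [ 8.85771585e-04,  3.13135351e-01, -9.49708096e-01,
        -1.28088424e+02],
       [ 0.00000000e+00,  0.00000000e+00,  0.00000000e+00,
         1.00000000e+00]])} 0.9957733154296875
```

View pics/scene0.png

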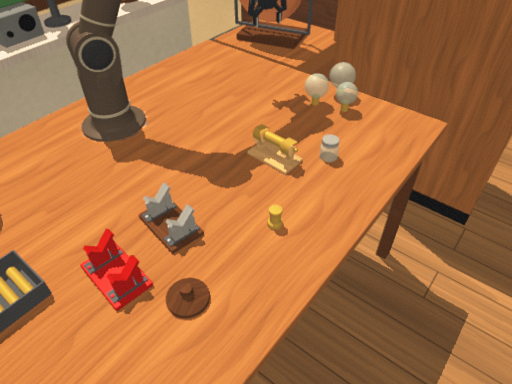

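View pics/top0.png

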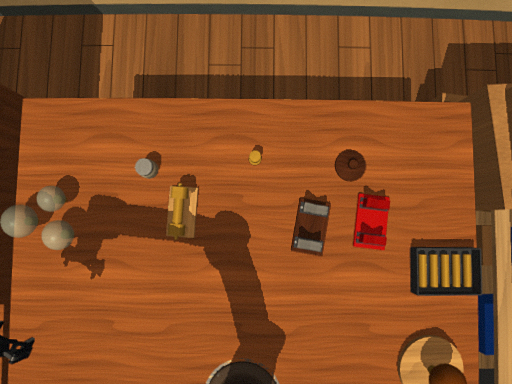

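View pics/wrist0.png

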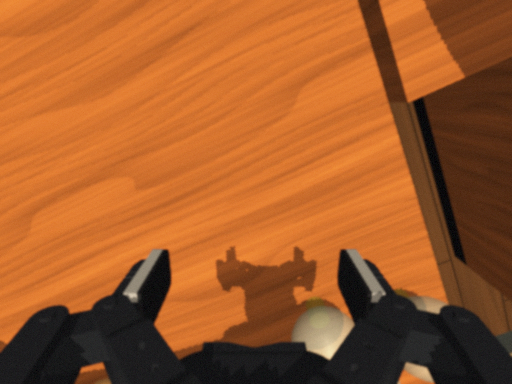

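```bash
python3 - <<'E'
from h import *
import pickle
for n in ["scene","top"]:
    f,o=pickle.load(open(n+"0.pkl","rb"))
    print(n,proj(f,[[0,0,0],[260,568,245],[500,0,0],[500,300,0]]).round())
    P=cloud(f); 
    pts=dict(scene=[(340,75),(317,85),(346,93),(170,225),(280,145),(150,300)],top=[(18,220),(57,235),(311,225),(180,210),(300,300)])[n]
    for u,v in pts: print(u,v,P[v,u].round(),f["range_z"][v,u])
f,_=pickle.load(open("top0.pkl","rb")); a=f["image"][150:270,150:270]; b=f["image"][170:270,280:400]
cv2.imwrite("pics/c1.png",np.hstack([cv2.resize(a,(400,400),interpolation=2),cv2.resize(b,(480,400),interpolation=2)])[:,:800])
f,_=pickle.load(open("scene0.pkl","rb")); a=f["image"][110:180,235:315]; b=f["image"][170:320,70:220]
cv2.imwrite("pics/c2.png",np.hstack([cv2.resize(a,(400,350),interpolation=2),cv2.resize(b,(350,350),interpolation=2)]))
E
```

```text
scene [[114. 123.]
 [267.  24.]
 [215. 180.]
 [274. 134.]]
340 75 [552. 635. 104.] 1472.0936
317 85 [520. 527.  99.] 1428.6078
346 93 [623. 558.  89.] 1405.7672
170 225 [ 591. -249.   77.] 967.9322
280 145 [613. 175.  80.] 1198.2618
150 300 [ 664. -394.   -1.] 905.2074
top [[242. 397.]
 [ 16. 332.]
 [244. 236.]
 [149. 234.]]
18 220 [540. 654. 122.] 1051.8972
57 235 [499. 540. 114.] 1056.9498
311 225 [ 536. -212.   15.] 1158.0836
180 210 [577. 187.  85.] 1092.1161
300 300 [ 300. -180.    0.] 1153.3577
```

View pics/c1.png

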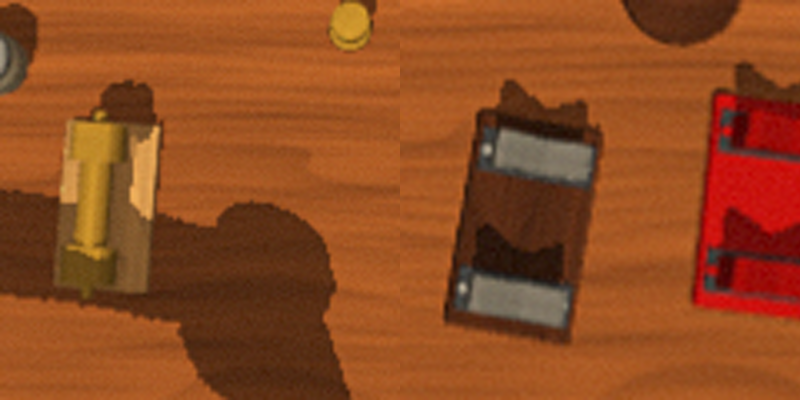

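View pics/c2.png

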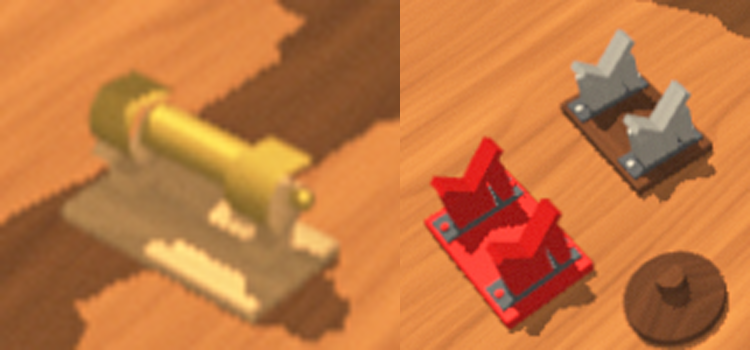

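```bash
python3 - <<'E'
from h import *
import pickle
for n in ["scene","top"]:
    f,o=pickle.load(open(n+"0.pkl","rb")); P=cloud(f); im=f["image"]; 
    hsv=cv2.cvtColor(im,cv2.COLOR_BGR2HSV)
    def sel(c,r,m): return (np.linalg.norm(P[...,:2]-c,axis=2)<r)&m
    # column brass, above z 60
    m=sel([577,190],110,(P[...,2]>62)); Q=P[m]
    c=Q.mean(0); w,v=np.linalg.eigh(np.cov(Q[:,:2].T)); ax=v[:,1]; t=(Q[:,:2]-c[:2])@ax
    print(n,"col",len(Q),c.round(1),"ang",np.degrees(np.arctan2(ax[1],ax[0])).round(1),t.min().round(),t.max().round(),Q[:,2].max().round(1))
    m=sel([560,-215],120,(P[...,2]>30)&(P[...,2]<110)&(P[...,1]>-290)); 
    g=m&(hsv[...,1]<90)
    Q=P[g]; c=Q.mean(0);w,v=np.linalg.eigh(np.cov(Q[:,:2].T)); ax=v[:,1]; ax=ax*np.sign(ax[0]); s=np.array([-ax[1],ax[0]])
    print("jig",len(Q),c.round(1),"ang",np.degrees(np.arctan2(ax[1],ax[0])).round(1))
    ss=(Q[:,:2]-c[:2])@s
    for a in range(-35,36,7):
        k=abs(ss-a)<3
        if k.any(): print(a,np.percentile(Q[k,2],[10,50,95]).round())
    # board: top outlines
E
```

```text
scene col 483 [580.8 188.4  81.6] ang 177.0 -81.0 77.0 94.3
jig 972 [ 542.8 -207.6   60.4] ang -9.9
-35 [37. 65. 77.]
-28 [38. 58. 80.]
-21 [39. 59. 75.]
-14 [34. 56. 67.]
-7 [37. 52. 60.]
0 [38. 57. 63.]
7 [37. 63. 69.]
14 [63. 71. 77.]
21 [36. 65. 83.]
28 [41. 80. 90.]
35 [42. 85. 90.]
top col 681 [573.7 194.9  84.3] ang 176.5 -84.0 84.0 97.4
jig 442 [ 532.  -205.8   70.7] ang -9.2
-35 [72. 75. 78.]
-28 [74. 77. 80.]
-21 [66. 70. 75.]
-14 [59. 64. 66.]
-7 [54. 57. 61.]
0 [53. 60. 64.]
7 [64. 68. 72.]
14 [72. 75. 78.]
21 [78. 82. 85.]
28 [64. 88. 92.]
35 [50. 86. 89.]
```

The jigs are the dark-board, grey-steel one (scene 170,225 / top 311,225) and an all-red one (scene 115,270 / top 372,220). The description calls for a dark board and steel blocks, so the first is meant, and the crop confirms it. Its higher wall is on the world +y side. Next I move the wrist camera over the column.

Request:
jog_arm --series '[{"linear": [-4.8, -2.4, 0.1]}, {"linear": [-4.8, -2.4, 0.1]}, {"linear": [-4.8, -2.4, 0.1]}, {"linear": [-4.8, -2.4, 0.1]}, {"linear": [-4.8, -2.4, 0.1]}, {"linear": [-4.8, -2.4, 0.1]}, {"linear": [-4.8, -2.4, 0.1]}, {"linear": [-4.8, -2.4, 0.1]}, {"linear": [-4.8, -2.4, 0.1]}, {"linear": [0, 0, 0], "delta_rot": [0, 0, -0.18]}]'

```text
invalid input at $.series[0]: expected keys linear, delta_rot
```

Request:
jog_arm --series '[{"linear": [0, 0, 0], "delta_rot": [0, 0, -0.18]}, {"linear": [0, 0, 0], "delta_rot": [0, 0, 0]}]'

```text
clock: 0.4
position: [260.1, 567.5, 243.9]
tcp_rot: [-0.0, 0.123, 0.992, -0.001]
wrist_force: [-0.5, 0.8, 0.3]
grip_width: 85.3
```

Request:
jog_arm --series '[{"linear": [0, 0, 0], "delta_rot": [0, 0, -0.18]}, {"linear": [-3.6, -4, 0], "delta_rot": [0, 0, 0]}, {"linear": [-3.6, -4, 0], "delta_rot": [0, 0, 0]}, {"linear": [-3.6, -4, 0], "delta_rot": [0, 0, 0]}, {"linear": [-3.6, -4, 0], "delta_rot": [0, 0, 0]}, {"linear": [-3.6, -4, 0], "delta_rot": [0, 0, 0]}, {"linear": [-3.6, -4, 0], "delta_rot": [0, 0, 0]}, {"linear": [-3.6, -4, 0], "delta_rot": [0, 0, 0]}, {"linear": [-3.6, -4, 0], "delta_rot": [0, 0, 0]}, {"linear": [0, 0, 0], "delta_rot": [0, 0, 0]}]'

```text
clock: 1.65
position: [528.5, 214.4, 242.7]
tcp_rot: [-0.001, 0.053, 0.999, -0.001]
wrist_force: [-0.8, -0.2, 0.6]
grip_width: 85.3
```

Request:
jog_arm --series '[{"linear": [-3.0, -2.3, 0], "delta_rot": [0, 0, -0.045]}, {"linear": [0, 0, 0], "delta_rot": [0, 0, 0]}]'

```text
clock: 1.9
position: [556.1, 188.5, 242.5]
tcp_rot: [-0.001, 0.033, 0.999, -0.001]
wrist_force: [-0.2, 0.3, 0.2]
grip_width: 85.2
```

```bash
python3 - <<'E'
from h import *
import pickle
o=manip.get_obs(); f=grab_frame("wrist"); pickle.dump((f,o),open("w1.pkl","wb")); cv2.imwrite("pics/w1.png",f["image"])
P=cloud(f,o); print(o["position"],o["clock"])
hsv=cv2.cvtColor(f["image"],cv2.COLOR_BGR2HSV)
for u,v in [(256,100),(256,150),(256,200),(100,200)]: print(u,v,P[v,u].round(1),hsv[v,u])
E
```

```text
[556.12275049 188.47669111 242.52592821] 1.9
256 100 [ 4.794e+02  1.961e+02 -4.000e-01] [ 13 201 213]
256 150 [525.  192.8  89.4] [ 21 198 235]
256 200 [579.4 189.3  80.2] [ 19 203 203]
100 200 [593.7 -22.5   0.6] [ 11 195 110]
```

View pics/w1.png

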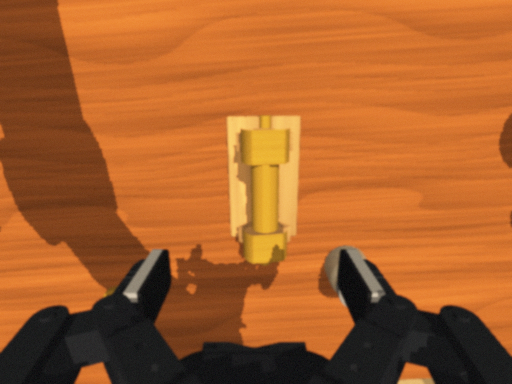

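```bash
cat >> h.py <<'E'
def colfit(P,c0,ang0,zmin,rad=75,z0=70,verbose=True):
    """P cloud; c0 xy rough centre, ang0 deg rough axis. returns centre, axis angle, z, flat angle"""
    from scipy.optimize import least_squares
    Q=P[np.isfinite(P[...,2])]; 
    a=np.radians(ang0); ax=np.array([np.cos(a),np.sin(a)]); s=np.array([-ax[1],ax[0]])
    r=Q[:,:2]-c0; t=r@ax; l=r@s
    k=(abs(t)<30)&(abs(l)<16)&(Q[:,2]>z0)&(Q[:,2]<z0+20)
    t1,l1,z1=t[k],l[k],Q[k,2]
    def res(p): # l off, slope, z, zslope
        return np.hypot(l1-p[0]-p[1]*t1,z1-p[2]-p[3]*t1)-15
    p=least_squares(res,[0,0,z0,0],loss="soft_l1",f_scale=.7).x
    if verbose: print("waist n",k.sum(),"off,slope,z,zs",p.round(3),"rms",res(p).std().round(2))
    # ends: drums
    L=l-p[0]-p[1]*t; Z=Q[:,2]-p[2]-p[3]*t
    rr=np.hypot(L,Z); d=(rr<26.5)&(rr>17.5)&(abs(t)<90)&(Z>zmin)
    th=np.degrees(np.arctan2(L,Z)) # angle from up towards +s
    if verbose: print("drum t range",np.percentile(t[d],[0.5,99.5]).round(1), d.sum())
    # drums occupy 38<|t|<72
    for lo,hi in[(40,70),(-70,-40)]:
        e=d&(t>lo)&(t<hi)
        row=[]
        for b in range(-90,91,10):
            m=e&(abs(th-b)<5)
            row.append(f"{b}:{np.median(rr[m]):.1f}({m.sum()})" if m.sum()>3 else f"{b}:-")
        if verbose: print(lo,row)
        if e.sum()>20:
            best=min(((np.sum(np.clip(np.where(abs((th[e]-b+180)%360-180)<40.5,rr[e]-19/np.cos(np.radians(th[e]-b)),rr[e]-25)**2,0,9)),b) for b in range(-110,111)))
            print("flat angle",best[1],best[0]/e.sum())
    return p
E
python3 - <<'E'
from h import *
import pickle
f,o=pickle.load(open("w1.pkl","rb")); P=cloud(f,o)
colfit(P,np.array([575,190.]),-3.4,-5)
f,o=pickle.load(open("top0.pkl","rb")); P=cloud(f,o)
colfit(P,np.array([575,190.]),-3.4,-5)
f,o=pickle.load(open("scene0.pkl","rb")); P=cloud(f,o)
colfit(P,np.array([575,190.]),-3.4,-5)
E
```

```text
waist n 1144 off,slope,z,zs [ 8.6280e+00  5.0000e-03  6.9601e+01 -3.0000e-03] rms 0.56
drum t range [-69.6  73.7] 2887
40 ['-90:-', '-80:25.0(8)', '-70:25.1(26)', '-60:25.0(45)', '-50:25.3(61)', '-40:25.0(75)', '-30:24.2(108)', '-20:21.9(90)', '-10:20.2(96)', '0:19.3(72)', '10:19.1(74)', '20:19.5(76)', '30:20.9(90)', '40:22.6(94)', '50:24.7(75)', '60:24.9(38)', '70:25.0(21)', '80:24.9(8)', '90:-']
flat angle 8 0.3987130255306553
-70 ['-90:-', '-80:24.9(18)', '-70:24.9(35)', '-60:24.9(63)', '-50:24.8(85)', '-40:24.9(105)', '-30:23.9(149)', '-20:21.5(139)', '-10:19.8(124)', '0:19.0(91)', '10:19.1(105)', '20:19.3(109)', '30:20.5(122)', '40:22.6(151)', '50:24.7(97)', '60:24.9(58)', '70:25.0(30)', '80:25.0(7)', '90:-']
flat angle 8 0.46417459679462936
waist n 166 off,slope,z,zs [7.3130e+00 9.0000e-03 7.0521e+01 1.3000e-02] rms 1.94
drum t range [-73.3  69.7] 370
40 ['-90:24.8(6)', '-80:-', '-70:24.4(11)', '-60:23.9(8)', '-50:24.0(9)', '-40:24.3(13)', '-30:23.3(17)', '-20:20.3(11)', '-10:19.1(6)', '0:18.2(8)', '10:19.5(8)', '20:18.7(8)', '30:21.0(9)', '40:22.3(16)', '50:23.4(7)', '60:24.3(
[... 303 characters left out ...]
:-', '80:-', '90:-']
flat angle 11 2.7665041608416803
waist n 135 off,slope,z,zs [ 9.1850e+00 -4.0000e-03  7.1571e+01 -1.0000e-02] rms 1.56
drum t range [-69.9  71.8] 214
40 ['-90:24.9(8)', '-80:24.7(10)', '-70:23.8(9)', '-60:24.0(10)', '-50:23.7(9)', '-40:24.4(10)', '-30:24.6(8)', '-20:21.8(7)', '-10:20.2(8)', '0:18.9(6)', '10:19.2(6)', '20:20.2(8)', '30:21.8(5)', '40:23.9(5)', '50:-', '60:-', '70:-', '80:-', '90:-']
flat angle 8 1.9095309311962263
-70 ['-90:25.6(7)', '-80:25.2(8)', '-70:23.6(8)', '-60:23.8(9)', '-50:23.2(10)', '-40:23.7(9)', '-30:20.3(7)', '-20:-', '-10:-', '0:-', '10:-', '20:-', '30:-', '40:-', '50:21.6(5)', '60:-', '70:-', '80:-', '90:-']
flat angle 26 3.2127906604396363
```

The column lies at (575, 199), axis z about 70, along −3.1°, with the flat 8° towards +y. Next I look at the jig with the wrist camera.

Request:
jog_arm --series '[{"linear": [0.2, -5.6, 0], "delta_rot": [0, 0, 0]}, {"linear": [0.2, -5.6, 0], "delta_rot": [0, 0, 0]}, {"linear": [0.2, -5.6, 0], "delta_rot": [0, 0, 0]}, {"linear": [0.2, -5.6, 0], "delta_rot": [0, 0, 0]}, {"linear": [0.2, -5.6, 0], "delta_rot": [0, 0, 0]}, {"linear": [0.2, -5.6, 0], "delta_rot": [0, 0, 0]}, {"linear": [0.2, -5.6, 0], "delta_rot": [0, 0, 0]}, {"linear": [0, 0, 0], "delta_rot": [0, 0, 0.1]}, {"linear": [0, 0, 0], "delta_rot": [0, 0, 0]}]'

```text
clock: 3.08
position: [513.4, -192.9, 240.6]
tcp_rot: [-0.002, 0.082, 0.997, 0.004]
wrist_force: [0.0, 0.4, -0.0]
grip_width: 85.3
```

```bash
python3 - <<'E'
from h import *
import pickle
o=manip.get_obs(); f=grab_frame("wrist"); pickle.dump((f,o),open("w2.pkl","wb")); cv2.imwrite("pics/w2.png",f["image"])
P=cloud(f,o); print(o["position"],o["clock"],o["joint_pos"].round(2))
f1,o1=pickle.load(open("w1.pkl","rb")); P1=cloud(f1,o1)
# column ends: shoulders
a=np.radians(-3.1); ax=np.array([np.cos(a),np.sin(a)]); s=np.array([-ax[1],ax[0]]); c=np.array([575.5,198.6])
Q=P1.reshape(-1,3); r=Q[:,:2]-c; t=r@ax; l=r@s; rr=np.hypot(l,Q[:,2]-69.6)
k=(rr<26)&(Q[:,2]>72)&(abs(l)<12)
for b in range(-90,91,3):
    m=k&(abs(t-b)<1.5)
    if m.sum()>2: print(b,np.median(rr[m]).round(1),end="; ")
E
```

```text
[ 513.37763161 -192.92597373  240.63701056] 3.075 [ 0.04  0.29  0.3   1.8  -0.1   1.07  1.78]
-81 6.2; -78 6.0; -75 6.1; -72 6.0; -69 19.8; -66 20.2; -63 20.2; -60 20.1; -57 20.0; -54 20.0; -51 20.2; -48 20.3; -45 20.2; -42 20.3; -39 20.0; -36 20.0; -33 14.9; -30 15.0; -27 15.1; -24 15.1; -21 15.1; -18 15.0; -15 15.0; -12 15.1; -9 15.1; -6 14.9; -3 14.9; 0 15.0; 3 14.9; 6 14.8; 9 15.1; 12 14.9; 15 14.9; 18 15.0; 21 15.1; 24 15.0; 27 14.8; 30 14.9; 33 14.9; 36 15.1; 39 15.1; 42 19.9; 45 20.0; 48 20.2; 51 20.3; 54 19.7; 57 20.2; 60 20.2; 63 20.2; 66 20.6; 69 20.0; 72 20.4; 75 19.7; 84 5.7; 87 5.5;
```

View pics/w2.png

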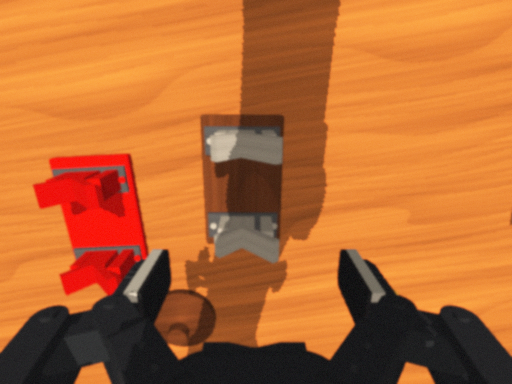

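```bash
cat > jig.py <<'E'
from h import *
import pickle
from scipy.optimize import least_squares
f,o=pickle.load(open("w2.pkl","rb")); P=cloud(f,o)
Q=P[np.isfinite(P[...,2])]
c=np.array([535,-207.])
# board top pixels: z 8..20
m=(np.linalg.norm(Q[:,:2]-c,axis=1)<115)&(Q[:,2]>9)&(Q[:,2]<20)&(Q[:,1]>-275)
b=Q[m]; print("board z",np.median(b[:,2]))
rect=cv2.minAreaRect(b[:,:2].astype(np.float32)); print(rect)
m=(np.linalg.norm(Q[:,:2]-c,axis=1)<115)&(Q[:,2]>52)&(Q[:,2]<95)&(Q[:,1]>-275); B=Q[m]
def res(p):
    a=p[0]; r=B[:,:2]-c; t=r@[np.cos(a),np.sin(a)]; l=r@[-np.sin(a),np.cos(a)]-p[1]
    return (B[:,2]-p[2]-abs(l))/np.sqrt(2)
p=least_squares(res,[np.radians(-9.5),0,55],loss="soft_l1",f_scale=.7).x
e=res(p); print("ang",np.degrees(p[0]),"off",p[1],"z",p[2],"med|e|",np.median(abs(e)),len(e))
a=p[0]; ax=np.array([np.cos(a),np.sin(a)]); s=np.array([-ax[1],ax[0]])
r=B[:,:2]-c; t=r@ax; l=r@s-p[1]; k=abs(e)<1.2
h,ed=np.histogram(t[k],bins=np.arange(-100,100,3)); print([(x,y) for x,y in zip(ed,h) if y])
for lo,hi in((-30,-10),(10,30)):
    q=k&(l>lo)&(l<hi)
    h,ed=np.histogram(t[q],bins=np.arange(-100,100,2)); print([(x,y) for x,y in zip(ed,h) if y])
print("l range",np.percentile(l[k],[1,99]))
print("foot on groove (t=0)",c+s*p[1], "ax",ax,"s",s)
E
python3 jig.py
```

```text
board z 13.501795514594875
((533.3132934570312, -209.56613159179688), (100.16830444335938, 168.2691192626953), 80.2740478515625)
ang -9.747411469673896 off -2.7550645550223534 z 53.827087309767194 med|e| 0.6045500745424858 3673
[(np.int64(-70), np.int64(90)), (np.int64(-67), np.int64(174)), (np.int64(-64), np.int64(171)), (np.int64(-61), np.int64(178)), (np.int64(-58), np.int64(171)), (np.int64(-55), np.int64(171)), (np.int64(-52), np.int64(172)), (np.int64(-49), np.int64(170)), (np.int64(-46), np.int64(161)), (np.int64(-43), np.int64(53)), (np.int64(41), np.int64(139)), (np.int64(44), np.int64(125)), (np.int64(47), np.int64(132)), (np.int64(50), np.int64(124)), (np.int64(53), np.int64(124)), (np.int64(56), np.int64(122)), (np.int64(59), np.int64(124)), (np.int64(62), np.int64(126)), (np.int64(65), np.int64(122)), (np.int64(68), np.int64(2))]
[(np.int64(-70), np.int64(7)), (np.int64(-68), np.int64(32)), (np.int64(-66), np.int64(28)), (np.int64(-64), np.int64(31)), (np.int64(-62), np.int64(29)), (np.int64(-60), np.int64(30)), (np.int64(-58), np.int64(26)), (np.int64(-56), np.int64(33)
[... 963 characters left out ...]
 np.int64(40)), (np.int64(-48), np.int64(38)), (np.int64(-46), np.int64(36)), (np.int64(-44), np.int64(35)), (np.int64(-42), np.int64(1)), (np.int64(40), np.int64(16)), (np.int64(42), np.int64(29)), (np.int64(44), np.int64(26)), (np.int64(46), np.int64(31)), (np.int64(48), np.int64(27)), (np.int64(50), np.int64(24)), (np.int64(52), np.int64(30)), (np.int64(54), np.int64(27)), (np.int64(56), np.int64(28)), (np.int64(58), np.int64(29)), (np.int64(60), np.int64(25)), (np.int64(62), np.int64(32)), (np.int64(64), np.int64(22)), (np.int64(66), np.int64(28))]
l range [-24.52684811  35.87941036]
foot on groove (t=0) [ 534.53355386 -209.71529164] ax [ 0.98556371 -0.16930498] s [0.16930498 0.98556371]
```

Request:
jog_arm --series '[{"linear": [0, 0, 0], "delta_rot": [0.18, 0, 0]}, {"linear": [0, 0, 0], "delta_rot": [0.18, 0, 0]}, {"linear": [0, 0, 0], "delta_rot": [0.18, 0, 0]}, {"linear": [0, 0, 0], "delta_rot": [0.1, 0, 0]}]'

```text
clock: 3.62
position: [515.3, -190.4, 242.6]
tcp_rot: [-0.024, 0.073, 0.945, -0.318]
wrist_force: [-0.6, 0.1, -0.8]
grip_width: 85.5
```

```bash
cat >> h.py <<'E'
def pose(axdeg,tau,C,back=5.,x_flip=False):
    a=np.radians(axdeg); ax=np.array([np.cos(a),np.sin(a),0]); s=np.array([-ax[1],ax[0],0]); t=np.radians(tau)
    x=-ax; z0=np.array([0,0,-1.]); z=np.cos(t)*z0-np.sin(t)*s; y=np.cross(z,x)
    if x_flip: x,y=-x,-y
    return np.array(C)+back*z, np.c_[x,y,z]
def state():
    o=manip.get_obs(); return o,np.array(o["position"]),q2R(o["tcp_rot"])
def plan(targets,ns):
    o,p,Rm=state(); print("clk",o["clock"],"pos",p.round(1),"j",np.round(o["joint_pos"],2))
    for (tp,tR),n in zip(targets,ns):
        rv=R.from_matrix(Rm.T@tR).as_rotvec(); d=tp-p
        print("-> ",tp.round(1),"dist %.0f ang %.1f"%(np.linalg.norm(d),np.degrees(np.linalg.norm(rv))),"n",n)
        for i in range(n):
            Ri=Rm@R.from_rotvec(rv*i/n).as_matrix()
            print("  lin",(Ri.T@d/n/10).round(2),"rot",(rv/n).round(3))
        p,Rm=tp,tR
E
python3 - <<'E'
from h import *
o,p,Rm=state(); print(o["joint_pos"].round(2),p,Rm.round(2))
E
```

```text
[-0.41  0.36  0.39  1.89  0.56  1.12  1.07] [ 515.32615752 -190.36734399  242.5893452 ] [[-0.99  0.12 -0.09]
 [ 0.15  0.79 -0.6 ]
 [-0.   -0.6  -0.8 ]]
```

```bash
python3 - <<'E'
from h import *
C=[578.5,198.4,69.8]
plan([pose(-3.1,-24,C,-100),pose(-3.1,-24,C,5)],[9,3])
E
```

```text
clk 3.625 pos [ 515.3 -190.4  242.6] j [-0.41  0.36  0.39  1.89  0.56  1.12  1.07]
->  [576.3 157.8 161.2] dist 363 ang 61.4 n 9
  lin [-0.07  3.68 -1.65] rot [-0.119 -0.001 -0.012]
  lin [-0.12  3.84 -1.21] rot [-0.119 -0.001 -0.012]
  lin [-0.16  3.96 -0.74] rot [-0.119 -0.001 -0.012]
  lin [-0.21  4.02 -0.27] rot [-0.119 -0.001 -0.012]
  lin [-0.26  4.02  0.21] rot [-0.119 -0.001 -0.012]
  lin [-0.3   3.96  0.68] rot [-0.119 -0.001 -0.012]
  lin [-0.35  3.85  1.15] rot [-0.119 -0.001 -0.012]
  lin [-0.39  3.68  1.59] rot [-0.119 -0.001 -0.012]
  lin [-0.43  3.46  2.02] rot [-0.119 -0.001 -0.012]
->  [578.6 200.4  65.2] dist 105 ang 0.0 n 3
  lin [0.  0.  3.5] rot [0. 0. 0.]
  lin [0.  0.  3.5] rot [0. 0. 0.]
  lin [0.  0.  3.5] rot [0. 0. 0.]
```

Request:
jog_arm --series '[{"linear": [-0.1, 3.7, -1.6], "delta_rot": [-0.12, 0, -0.012]}, {"linear": [-0.1, 3.8, -1.2], "delta_rot": [-0.12, 0, -0.012]}, {"linear": [-0.2, 4, -0.7], "delta_rot": [-0.12, 0, -0.012]}, {"linear": [-0.2, 4, -0.3], "delta_rot": [-0.12, 0, -0.012]}, {"linear": [-0.3, 4, 0.2], "delta_rot": [-0.12, 0, -0.012]}, {"linear": [-0.3, 4, 0.7], "delta_rot": [-0.12, 0, -0.012]}, {"linear": [-0.3, 3.8, 1.1], "delta_rot": [-0.12, 0, -0.012]}, {"linear": [-0.4, 3.7, 1.6], "delta_rot": [-0.12, 0, -0.012]}, {"linear": [-0.4, 3.5, 2], "delta_rot": [-0.12, 0, -0.012]}, {"linear": [0, 0, 0], "delta_rot": [0, 0, 0]}]'

```text
clock: 4.88
position: [565.8, 195.5, 165.9]
tcp_rot: [-0.005, 0.002, 0.972, 0.233]
wrist_force: [0.3, -0.2, -0.2]
grip_width: 85.4
```

```bash
python3 - <<'E'
from h import *
C=[578.5,198.4,69.8]
plan([pose(-3.1,-24,C,-70),pose(-3.1,-24,C,5)],[2,3])
E
```

```text
clk 4.875 pos [565.8 195.5 165.9] j [-0.09  0.45 -0.09  1.85 -0.58  0.86  1.78]
->  [577.  170.  133.7] dist 43 ang 4.2 n 2
  lin [-0.58 -1.86  0.85] rot [ 0.026 -0.016  0.021]
  lin [-0.6  -1.83  0.91] rot [ 0.026 -0.016  0.021]
->  [578.6 200.4  65.2] dist 75 ang 0.0 n 3
  lin [ 0.  -0.   2.5] rot [0. 0. 0.]
  lin [ 0.  -0.   2.5] rot [0. 0. 0.]
  lin [ 0.  -0.   2.5] rot [0. 0. 0.]
```

Request:
jog_arm --series '[{"linear": [-0.6, -1.9, 0.9], "delta_rot": [0.026, -0.016, 0.021]}, {"linear": [-0.6, -1.8, 0.9], "delta_rot": [0.026, -0.016, 0.021]}, {"linear": [0, 0, 0], "delta_rot": [0, 0, 0]}]'

```text
clock: 5.25
position: [577.7, 167.5, 131.5]
tcp_rot: [0.007, 0.027, 0.979, 0.204]
wrist_force: [-0.5, -0.7, -0.1]
grip_width: 85.2
```

```bash
python3 - <<'E'
from h import *
C=[578.5,198.4,69.8]
plan([pose(-3.1,-24,C,-60),pose(-3.1,-24,C,5)],[1,3])
import pickle
o=manip.get_obs(); f=grab_frame("wrist"); pickle.dump((f,o),open("w3.pkl","wb")); cv2.imwrite("pics/w3.png",f["image"])
colfit(cloud(f,o),np.array([578.5,198.4]),-3.1,-5)
E
```

```text
clk 5.25 pos [577.7 167.5 131.5] j [-0.11  0.48 -0.05  1.87 -0.55  0.79  1.76]
->  [577.2 174.  124.6] dist 10 ang 0.5 n 1
  lin [0.09 0.32 0.89] rot [-0.008  0.002 -0.   ]
->  [578.6 200.4  65.2] dist 65 ang 0.0 n 3
  lin [0.   0.   2.17] rot [0. 0. 0.]
  lin [0.   0.   2.17] rot [0. 0. 0.]
  lin [0.   0.   2.17] rot [0. 0. 0.]
waist n 3179 off,slope,z,zs [ 2.8000e-01 -1.0000e-03  6.9407e+01 -1.0000e-03] rms 0.51
drum t range [-72.5  70.9] 6716
40 ['-90:25.0(60)', '-80:25.1(100)', '-70:25.0(128)', '-60:25.1(163)', '-50:25.2(183)', '-40:25.0(204)', '-30:24.4(230)', '-20:21.7(171)', '-10:20.1(149)', '0:19.3(132)', '10:19.2(128)', '20:19.6(131)', '30:20.7(137)', '40:22.6(170)', '50:24.6(70)', '60:-', '70:-', '80:-', '90:-']
flat angle 8 0.22421251915007917
-70 ['-90:24.9(103)', '-80:25.0(157)', '-70:24.9(216)', '-60:24.9(282)', '-50:25.0(326)', '-40:25.0(352)', '-30:24.2(379)', '-20:21.8(308)', '-10:20.1(255)', '0:19.3(224)', '10:19.1(213)', '20:19.6(222)', '30:20.5(238)', '40:22.6(282)', '50:24.5(126)', '60:25.0(4)', '70:-', '80:-', '90:-']
flat angle 8 0.31244766721052586
```

View pics/w3.png

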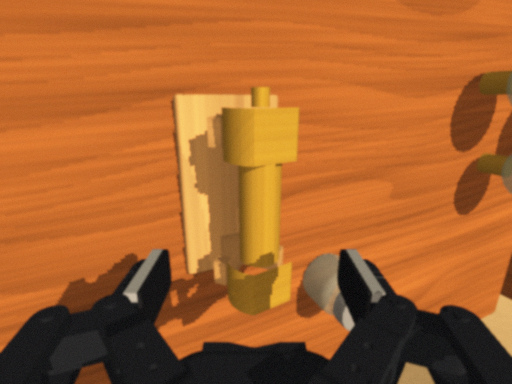

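The two wrist views agree to within 0.5 mm, and both give the flat at 8°. The column sits mid-frame (260,210), with the jar clear at (330,285). Now I descend.

Request:
jog_arm --series '[{"linear": [0.1, 0.3, 0.9], "delta_rot": [-0.008, 0, 0]}, {"linear": [0, 0, 2], "delta_rot": [0, 0, 0]}, {"linear": [0, 0, 2], "delta_rot": [0, 0, 0]}, {"linear": [0, 0, 1.5], "delta_rot": [0, 0, 0]}, {"linear": [0, 0, 0], "delta_rot": [0, 0, 0]}]'

```text
clock: 5.92
position: [579.1, 199.9, 74.2]
tcp_rot: [0.008, 0.026, 0.977, 0.209]
wrist_force: [-0.1, 0.4, -0.7]
grip_width: 85.3
```

```bash
python3 - <<'E'
from h import *
C=[578.5,198.6,69.6]
plan([pose(-3.1,-24,C,5)],[1])
E
```

```text
clk 5.925 pos [579.1 199.9  74.2] j [-0.12  0.57 -0.09  1.89 -0.6   0.66  1.8 ]
->  [578.6 200.6  65. ] dist 9 ang 0.3 n 1
  lin [ 0.06 -0.31  0.86] rot [0.003 0.004 0.003]
```

Request:
jog_arm --series '[{"linear": [0.1, -0.3, 0.9], "delta_rot": [0.003, 0.004, 0.003]}, {"linear": [0, 0, 0], "delta_rot": [0, 0, 0]}]'

```text
clock: 6.18
position: [578.6, 200.7, 64.8]
tcp_rot: [0.006, 0.027, 0.978, 0.208]
wrist_force: [-0.0, -0.0, -0.3]
grip_width: 85.6
```

Request:
jog_arm --grip 2.0 --force 50 --series '[{"linear": [0, 0, 0], "delta_rot": [0, 0, 0]}, {"linear": [0, 0, 0], "delta_rot": [0, 0, 0]}, {"linear": [0, 0, 0], "delta_rot": [0, 0, 0]}, {"linear": [0, 0, 0], "delta_rot": [0, 0, 0]}]'

```text
clock: 6.68
position: [579.5, 200.3, 66.2]
tcp_rot: [0.007, 0.027, 0.978, 0.208]
wrist_force: [-0.9, -0.4, 0.6]
grip_width: 28.6
```

```bash
python3 - <<'E'
from h import *
o,p,Rm=state(); print(o["grip_width"],o["wrist_force"]); print("up in tool",Rm.T@[0,0,1])
E
```

```text
28.636915957708652 [-0.91676486 -0.36142603  0.61204958]
up in tool [-0.00272836  0.40718499 -0.91334163]
```

Request:
jog_arm --series '[{"linear": [0, -0.8, -1.8], "delta_rot": [0, 0, 0]}, {"linear": [0, -1.2, -2.7], "delta_rot": [0, 0, 0]}, {"linear": [0, -1.6, -3.6], "delta_rot": [0, 0, 0]}, {"linear": [0, 0, 0], "delta_rot": [0, 0, 0]}]'

```text
clock: 7.18
position: [573.6, 129.0, 126.1]
tcp_rot: [0.005, 0.027, 0.978, 0.206]
wrist_force: [0.3, 0.8, -4.5]
grip_width: 28.5
```

```bash
python3 - <<'E'
from h import *
import pickle
o,p,Rm=state(); print(o["grip_width"],o["wrist_force"],p)
f=grab_frame("wrist"); pickle.dump((f,o),open("w4.pkl","wb")); cv2.imwrite("pics/w4.png",f["image"])
c=p-5*Rm[:,2]; print("expected C",c)
colfit(cloud(f,o),c[:2],-3.1,-5,z0=c[2])
G=[534,-209.6,89.5+70]
plan([pose(-9.75,40,G,5)],[9])
E
```

```text
28.48285552325473 [ 0.25878201  0.78361007 -4.51098061] [573.5547011  128.99969952 126.10589552]
expected C [573.44750625 126.98374707 130.68022006]
waist n 7024 off,slope,z,zs [ 6.290e-01 -5.000e-03  1.295e+02 -4.000e-03] rms 1.17
drum t range [-73.3  10.2] 12240
40 ['-90:-', '-80:-', '-70:-', '-60:-', '-50:-', '-40:-', '-30:-', '-20:-', '-10:-', '0:-', '10:-', '20:-', '30:-', '40:-', '50:-', '60:-', '70:-', '80:-', '90:-']
-70 ['-90:25.3(187)', '-80:25.3(348)', '-70:25.2(537)', '-60:25.2(709)', '-50:25.2(851)', '-40:25.1(965)', '-30:24.2(1013)', '-20:21.6(826)', '-10:20.0(664)', '0:19.1(565)', '10:18.9(552)', '20:19.4(541)', '30:20.4(563)', '40:22.3(647)', '50:24.2(263)', '60:-', '70:-', '80:-', '90:-']
flat angle 8 0.2845313039383808
clk 7.225 pos [572.5 130.7 125.1] j [-0.04  0.48 -0.05  1.88 -0.56  0.8   1.83]
->  [ 533.5 -212.8  155.7] dist 347 ang 64.2 n 9
  lin [ 0.23 -3.37 -1.86] rot [0.124 0.002 0.014]
  lin [ 0.18 -3.58 -1.43] rot [0.124 0.002 0.014]
  lin [ 0.14 -3.73 -0.98] rot [0.124 0.002 0.014]
  lin [ 0.09 -3.82 -0.51] rot [0.124 0.002 0.014]
  lin [ 0.04 -3.86 -0.03] rot [0.124 0.002 0.014]
  lin [-0.02 -3.83  0.44] rot [0.124 0.002 0.014]
  lin [-0.07 -3.75  0.91] rot [0.124 0.002 0.014]
  lin [-0.12 -3.6   1.37] rot [0.124 0.002 0.014]
  lin [-0.17 -3.41  1.8 ] rot [0.124 0.002 0.014]
```

View pics/w4.png

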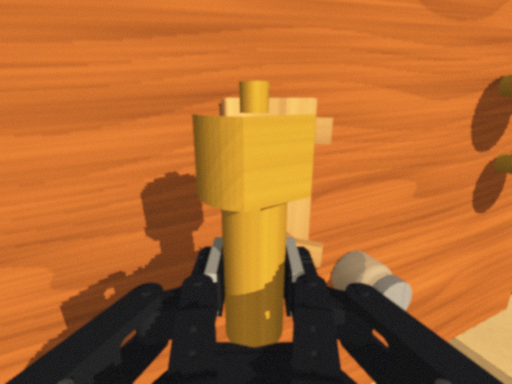

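I got the sign of y wrong on the lift, so it went diagonally towards −y. No harm came of it: the column is held at (255,230), flat still at 8° and axis where expected. Now carrying it to the jig while turning.

Request:
jog_arm --series '[{"linear": [0.2, -3.4, -1.9], "delta_rot": [0.124, 0, 0.014]}, {"linear": [0.2, -3.6, -1.4], "delta_rot": [0.124, 0, 0.014]}, {"linear": [0.1, -3.7, -1], "delta_rot": [0.124, 0, 0.014]}, {"linear": [0.1, -3.8, -0.5], "delta_rot": [0.124, 0, 0.014]}, {"linear": [0, -3.9, 0], "delta_rot": [0.124, 0, 0.014]}, {"linear": [0, -3.8, 0.4], "delta_rot": [0.124, 0, 0.014]}, {"linear": [-0.1, -3.7, 0.9], "delta_rot": [0.124, 0, 0.014]}, {"linear": [-0.1, -3.6, 1.4], "delta_rot": [0.124, 0, 0.014]}, {"linear": [0, 0, 0], "delta_rot": [0.124, 0, 0.014]}, {"linear": [0, 0, 0], "delta_rot": [0, 0, 0]}]'

```text
clock: 8.48
position: [530.3, -176.8, 150.8]
tcp_rot: [-0.029, 0.079, 0.931, -0.356]
wrist_force: [0.2, 0.5, -4.7]
grip_width: 28.8
```

```bash
python3 - <<'E'
from h import *
o,p,Rm=state(); print(o["grip_width"],o["wrist_force"],p,Rm.round(3))
G=[534,-209.6,89.5+30]
plan([pose(-9.75,40,G,5)],[3])
E
```

```text
28.752766244484366 [ 0.21649452  0.51693291 -4.72150164] [ 530.32445032 -176.81781413  150.80095745] [[-0.986  0.126 -0.111]
 [ 0.168  0.734 -0.658]
 [-0.001 -0.667 -0.745]]
clk 8.475 pos [ 530.3 -176.8  150.8] j [-0.57  0.59  0.56  1.92  0.5   0.95  0.99]
->  [ 533.5 -212.8  115.7] dist 50 ang 1.9 n 3
  lin [-0.3  -0.09  1.65] rot [-0.011  0.001 -0.   ]
  lin [-0.3  -0.1   1.65] rot [-0.011  0.001 -0.   ]
  lin [-0.3  -0.12  1.65] rot [-0.011  0.001 -0.   ]
```

Request:
jog_arm --series '[{"linear": [-0.3, -0.1, 1.6], "delta_rot": [-0.011, 0, 0]}, {"linear": [-0.3, -0.1, 1.6], "delta_rot": [-0.011, 0, 0]}, {"linear": [-0.3, -0.1, 1.6], "delta_rot": [-0.011, 0, 0]}, {"linear": [0, 0, 0], "delta_rot": [0, 0, 0]}]'

```text
clock: 8.98
position: [532.6, -215.7, 114.7]
tcp_rot: [-0.028, 0.082, 0.938, -0.335]
wrist_force: [0.1, -0.7, -5.4]
grip_width: 28.6
```

```bash
python3 - <<'E'
from h import *
import pickle
o,p,Rm=state(); f=grab_frame("wrist"); cv2.imwrite("pics/w5.png",f["image"])
c=p-5*Rm[:,2]; print("expected C",c)
pickle.dump((f,o),open("w5.pkl","wb"))
colfit(cloud(f,o),c[:2],-9.75,-10,z0=c[2])
G=[534,-209.6,89.5]
plan([pose(-9.75,40,G+np.array([0,0,8]),5),pose(-9.75,40,G,5)],[2,1])
E
```

```text
expected C [ 533.16148518 -212.55026632  118.59153852]
waist n 6562 off,slope,z,zs [ 2.46000e-01 -1.00000e-03  1.17792e+02 -0.00000e+00] rms 1.18
drum t range [-73.3  10. ] 12227
40 ['-90:-', '-80:-', '-70:-', '-60:-', '-50:-', '-40:-', '-30:-', '-20:-', '-10:-', '0:-', '10:-', '20:-', '30:-', '40:-', '50:-', '60:-', '70:-', '80:-', '90:-']
-70 ['-90:-', '-80:-', '-70:-', '-60:-', '-50:-', '-40:24.7(18)', '-30:24.7(132)', '-20:24.7(288)', '-10:24.8(458)', '0:24.8(617)', '10:24.9(798)', '20:24.9(924)', '30:24.8(1037)', '40:22.6(909)', '50:20.7(704)', '60:19.7(609)', '70:19.3(567)', '80:19.5(537)', '90:20.3(577)']
flat angle 72 0.3123709228607104
clk 9.025 pos [ 533.  -215.2  115.1] j [-0.48  0.63  0.55  1.94  0.5   0.84  1.03]
->  [ 533.5 -212.8   93.7] dist 22 ang 0.8 n 2
  lin [0.   0.77 0.75] rot [ 0.006  0.    -0.002]
  lin [-0.    0.78  0.75] rot [ 0.006  0.    -0.002]
->  [ 533.5 -212.8   85.7] dist 8 ang 0.0 n 1
  lin [0.   0.51 0.61] rot [0. 0. 0.]
```

View pics/w5.png

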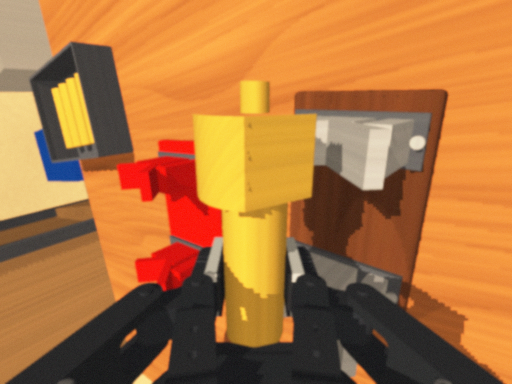

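The flat is at 72° and the column hangs over the dark-board jig. Lowering.

Request:
jog_arm --series '[{"linear": [0, 0.8, 0.75], "delta_rot": [0.006, 0, 0]}, {"linear": [0, 0.8, 0.75], "delta_rot": [0.006, 0, 0]}, {"linear": [0, 0, 0], "delta_rot": [0, 0, 0]}]'

```text
clock: 9.4
position: [534.3, -211.0, 92.0]
tcp_rot: [-0.027, 0.081, 0.937, -0.339]
wrist_force: [-0.1, -0.3, -5.5]
grip_width: 28.6
```

```bash
python3 - <<'E'
from h import *
o,p,Rm=state(); print(o["wrist_force"].round(1)); print("C",p-5*Rm[:,2])
G=[534,-209.6,89.5]
plan([pose(-9.75,40,G,5)],[1])
E
```

```text
[-0.1 -0.3 -5.5]
C [ 534.86659699 -207.81031299   95.80973971]
clk 9.4 pos [ 534.3 -211.    92. ] j [-0.48  0.68  0.54  1.94  0.5   0.8   0.99]
->  [ 533.5 -212.8   85.7] dist 7 ang 0.3 n 1
  lin [0.06 0.26 0.61] rot [ 0.003  0.003 -0.003]
```

Request:
jog_arm --series '[{"linear": [0, 0.1, 0.4], "delta_rot": [0.003, 0.003, 0]}, {"linear": [0, 0.1, 0.2], "delta_rot": [0, 0, 0]}, {"linear": [0, 0, 0], "delta_rot": [0, 0, 0]}]'

```text
clock: 9.78
position: [534.2, -212.9, 87.0]
tcp_rot: [-0.029, 0.081, 0.936, -0.342]
wrist_force: [-0.4, 0.1, -3.7]
grip_width: 28.5
```

```bash
python3 - <<'E'
from h import *
o,p,Rm=state(); print(o["wrist_force"].round(1)); print("C",p-5*Rm[:,2])
G=[534,-209.6,89.5]
plan([pose(-9.75,40,G,5)],[1])
E
```

```text
[-0.4  0.1 -3.7]
C [ 534.76281189 -209.70408899   90.83407509]
clk 9.775 pos [ 534.2 -212.9   87. ] j [-0.48  0.69  0.54  1.94  0.5   0.8   0.99]
->  [ 533.5 -212.8   85.7] dist 2 ang 0.2 n 1
  lin [0.08 0.08 0.1 ] rot [-0.002 -0.    -0.002]
```

Force has started to drop, so it is nearly seated. A bit lower.

Request:
jog_arm --series '[{"linear": [0, 0.1, 0.1], "delta_rot": [0, 0, 0]}, {"linear": [0, 0, 0], "delta_rot": [0, 0, 0]}]'

```text
clock: 10.02
position: [534.3, -212.9, 87.1]
tcp_rot: [-0.029, 0.081, 0.936, -0.342]
wrist_force: [-0.7, 1.1, -4.1]
grip_width: 28.7
```

```bash
python3 - <<'E'
from h import *
import pickle
o,p,Rm=state(); print(o["wrist_force"].round(1),p); print("C",p-5*Rm[:,2])
f=grab_frame("wrist"); c=p-5*Rm[:,2]
colfit(cloud(f,o),c[:2],-9.75,-10,z0=c[2])
E
```

```text
[-0.7  1.1 -4.1] [ 534.30648462 -212.89872148   87.05981969]
C [ 534.85472538 -209.71947542   90.87974463]
waist n 6564 off,slope,z,zs [ 2.2800e-01  2.0000e-03  9.0097e+01 -1.0000e-03] rms 1.18
drum t range [-73.3  10.1] 12201
40 ['-90:-', '-80:-', '-70:-', '-60:-', '-50:-', '-40:-', '-30:-', '-20:-', '-10:-', '0:-', '10:-', '20:-', '30:-', '40:-', '50:-', '60:-', '70:-', '80:-', '90:-']
-70 ['-90:-', '-80:-', '-70:-', '-60:-', '-50:-', '-40:24.7(11)', '-30:24.7(107)', '-20:24.7(283)', '-10:24.7(436)', '0:24.7(598)', '10:24.9(761)', '20:24.9(920)', '30:24.9(1027)', '40:22.9(920)', '50:20.8(740)', '60:19.7(616)', '70:19.3(563)', '80:19.4(547)', '90:20.2(572)']
flat angle 73 0.32063479567022946
```

Request:
jog_arm --grip 6.0 --series '[{"linear": [0, 0, 0], "delta_rot": [0, 0, 0]}, {"linear": [0, 0, 0], "delta_rot": [0, 0, 0]}, {"linear": [0, 0, 0], "delta_rot": [0, 0, 0]}]'

```text
clock: 10.45
position: [535.1, -213.9, 87.6]
tcp_rot: [-0.028, 0.082, 0.935, -0.343]
wrist_force: [-0.1, 0.4, 0.4]
grip_width: 59.8
```

```bash
python3 - <<'E'
from h import *
import pickle
o,p,Rm=state(); print(o["wrist_force"].round(1),p,o["grip_width"]); print("C",p-5*Rm[:,2])
f=grab_frame("wrist"); c=p-5*Rm[:,2];cv2.imwrite("pics/w6.png",f["image"])
colfit(cloud(f,o),c[:2],-9.75,-10,z0=c[2])
E
```

```text
[-0.1  0.4  0.4] [ 535.05957711 -213.90422189   87.62786045] 59.80418573495137
C [ 535.60209683 -210.7214899    91.44569878]
waist n 5833 off,slope,z,zs [1.188e+00 1.000e-03 8.987e+01 0.000e+00] rms 0.46
drum t range [-74.2 -40.4] 10757
40 ['-90:-', '-80:-', '-70:-', '-60:-', '-50:-', '-40:-', '-30:-', '-20:-', '-10:-', '0:-', '10:-', '20:-', '30:-', '40:-', '50:-', '60:-', '70:-', '80:-', '90:-']
-70 ['-90:-', '-80:-', '-70:-', '-60:-', '-50:-', '-40:25.0(15)', '-30:25.0(120)', '-20:25.0(285)', '-10:25.0(432)', '0:25.0(646)', '10:25.0(762)', '20:25.1(928)', '30:24.9(1032)', '40:22.7(916)', '50:20.7(691)', '60:19.6(609)', '70:19.1(543)', '80:19.3(542)', '90:20.2(563)']
flat angle 72 0.2656119090853329
```

The column rests on its round, axis z 89.9 and on the groove line, flat at 72°. Now I retract and swing the hand to −24° for a second grasp.

```bash
python3 - <<'E'
from h import *
C=[533.8,-209.3,89.9]
plan([pose(-9.75,40,C,-75),pose(-9.75,-24,C,-75),pose(-9.75,-24,C,5)],[2,7,3])
E
```

```text
clk 10.5 pos [ 535.1 -213.9   87.6] j [-0.48  0.69  0.55  1.94  0.5   0.8   0.99]
->  [ 542.  -161.8  147.4] dist 80 ang 0.3 n 2
  lin [ 0.1   0.08 -3.98] rot [-0.002  0.    -0.002]
  lin [ 0.1   0.08 -3.98] rot [-0.002  0.    -0.002]
->  [ 528.6 -239.4  158.4] dist 79 ang 64.0 n 7
  lin [ 0.   -0.96  0.6 ] rot [-0.16  0.    0.  ]
  lin [ 0.   -1.05  0.44] rot [-0.16  0.    0.  ]
  lin [ 0.   -1.1   0.27] rot [-0.16  0.    0.  ]
  lin [ 0.   -1.13  0.09] rot [-0.16  0.    0.  ]
  lin [ 0.   -1.13 -0.09] rot [-0.16  0.    0.  ]
  lin [ 0.   -1.1  -0.27] rot [-0.16  0.    0.  ]
  lin [ 0.   -1.05 -0.44] rot [-0.16  0.    0.  ]
->  [ 534.1 -207.3   85.3] dist 80 ang 0.0 n 3
  lin [-0.   -0.    2.67] rot [0. 0. 0.]
  lin [-0.   -0.    2.67] rot [0. 0. 0.]
  lin [-0.   -0.    2.67] rot [0. 0. 0.]
```

Request:
jog_arm --series '[{"linear": [0, 0, -4], "delta_rot": [0, 0, 0]}, {"linear": [0.1, 0, -4], "delta_rot": [0, 0, 0]}, {"linear": [0, -1, 0.2], "delta_rot": [-0.16, 0, 0]}, {"linear": [0, -1.1, 0.2], "delta_rot": [-0.16, 0, 0]}, {"linear": [0, -1.1, 0.2], "delta_rot": [-0.16, 0, 0]}, {"linear": [0, -1.1, 0], "delta_rot": [-0.16, 0, 0]}, {"linear": [0, -1.1, 0], "delta_rot": [-0.16, 0, 0]}, {"linear": [0, -1.1, -0.2], "delta_rot": [-0.16, 0, 0]}, {"linear": [0, -1, -0.4], "delta_rot": [-0.14, 0, 0]}, {"linear": [0, 0, 0], "delta_rot": [0, 0, 0]}]'

```text
clock: 11.75
position: [533.5, -235.6, 168.8]
tcp_rot: [0.024, 0.079, 0.974, 0.211]
wrist_force: [0.1, 0.6, -0.4]
grip_width: 60.1
```

```bash
python3 - <<'E'
from h import *
import pickle
o,p,Rm=state(); f=grab_frame("wrist"); cv2.imwrite("pics/w7.png",f["image"])
c=np.array([533.8,-209.3]); print(o["wrist_force"].round(1))
colfit(cloud(f,o),c,-9.75,-10,z0=90)
f=grab_frame("scene"); cv2.imwrite("pics/s7.png",cv2.resize(f["image"][120:340,50:330],(760,597)))
C=[533.8,-209.3,89.9]
plan([pose(-9.75,-24,C,-55),pose(-9.75,-24,C,5)],[2,3])
E
```

```text
[ 0.1  0.6 -0.4]
waist n 2915 off,slope,z,zs [-9.0000e-03 -0.0000e+00  8.9475e+01 -0.0000e+00] rms 0.5
drum t range [-72.   71.2] 5713
40 ['-90:25.0(52)', '-80:25.0(77)', '-70:25.0(114)', '-60:25.0(139)', '-50:25.1(159)', '-40:25.0(186)', '-30:25.1(186)', '-20:25.0(197)', '-10:25.0(200)', '0:25.1(175)', '10:25.1(157)', '20:25.0(128)', '30:25.0(64)', '40:-', '50:-', '60:-', '70:-', '80:-', '90:-']
flat angle 71 0.23646428696416413
-70 ['-90:25.0(81)', '-80:25.1(137)', '-70:25.0(186)', '-60:25.0(253)', '-50:25.0(266)', '-40:25.1(321)', '-30:25.1(346)', '-20:25.1(337)', '-10:25.0(324)', '0:25.1(300)', '10:25.1(252)', '20:25.0(215)', '30:25.0(114)', '40:-', '50:-', '60:-', '70:-', '80:-', '90:-']
flat angle 72 0.2801411115940931
clk 11.85 pos [ 535.  -231.4  169.6] j [ 0.45  0.52  0.13  1.7  -0.51  1.15  2.26]
->  [ 530.  -231.3  140.1] dist 30 ang 1.1 n 2
  lin [ 0.27 -0.64  1.32] rot [0.004 0.004 0.008]
  lin [ 0.26 -0.64  1.32] rot [0.004 0.004 0.008]
->  [ 534.1 -207.3   85.3] dist 60 ang 0.0 n 3
  lin [-0.  0.  2.] rot [0. 0. 0.]
  lin [-0.  0.  2.] rot [0. 0. 0.]
  lin [-0.  0.  2.] rot [0. 0. 0.]
```

View pics/w7.png

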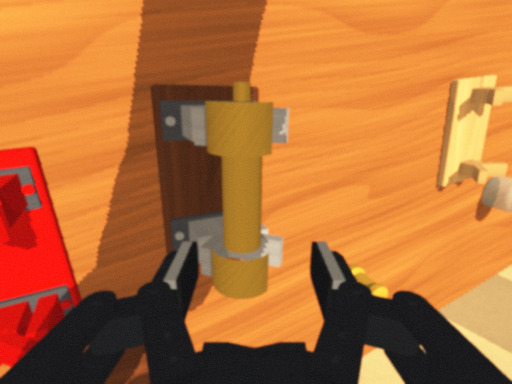

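The column lies centred along the groove (240,200) on its round, with its flat at 71–72°. Regrasping at −24°.

Request:
jog_arm --series '[{"linear": [0.3, -0.6, 1.3], "delta_rot": [0.004, 0.004, 0.008]}, {"linear": [0.3, -0.6, 1.3], "delta_rot": [0.004, 0.004, 0.008]}, {"linear": [0, 0, 0], "delta_rot": [0, 0, 0]}]'

```text
clock: 12.22
position: [530.0, -225.8, 139.0]
tcp_rot: [0.016, 0.08, 0.975, 0.207]
wrist_force: [-0.5, -0.5, -0.0]
grip_width: 60.1
```

```bash
python3 - <<'E'
from h import *
C=[533.8,-209.3,89.7]
plan([pose(-9.75,-24,C,5)],[3])
E
```

```text
clk 12.225 pos [ 530.  -225.8  139. ] j [ 0.45  0.55  0.13  1.74 -0.51  1.09  2.26]
->  [ 534.1 -207.3   85.1] dist 57 ang 0.4 n 3
  lin [-0.04 -0.15  1.9 ] rot [-0.    -0.001  0.002]
  lin [-0.04 -0.15  1.9 ] rot [-0.    -0.001  0.002]
  lin [-0.03 -0.15  1.9 ] rot [-0.    -0.001  0.002]
```

Request:
jog_arm --series '[{"linear": [0, -0.3, 1.9], "delta_rot": [0, 0, 0]}, {"linear": [0, -0.1, 1.9], "delta_rot": [0, 0, 0]}, {"linear": [0, 0, 1], "delta_rot": [0, 0, 0]}, {"linear": [0, 0, 0], "delta_rot": [0, 0, 0]}]'

```text
clock: 12.72
position: [533.9, -207.3, 92.9]
tcp_rot: [0.016, 0.078, 0.975, 0.206]
wrist_force: [-0.1, 0.1, 0.8]
grip_width: 59.6
```

```bash
python3 - <<'E'
from h import *
C=[533.8,-209.3,89.7]
print(manip.get_obs()["wrist_force"].round(1))
plan([pose(-9.75,-24,C,5)],[1])
E
```

```text
[-0.1  0.1  0.8]
clk 12.725 pos [ 533.9 -207.3   92.9] j [ 0.43  0.6   0.11  1.78 -0.54  1.    2.29]
->  [ 534.1 -207.3   85.1] dist 8 ang 0.7 n 1
  lin [-0.03 -0.31  0.71] rot [-0.002 -0.005  0.011]
```

Request:
jog_arm --series '[{"linear": [0, -0.3, 0.7], "delta_rot": [0, -0.005, 0.011]}, {"linear": [0, 0, 0], "delta_rot": [0, 0, 0]}]'

```text
clock: 12.98
position: [534.4, -207.8, 85.7]
tcp_rot: [0.018, 0.084, 0.975, 0.206]
wrist_force: [-1.0, 0.4, 0.8]
grip_width: 60.1
```

Request:
jog_arm --grip 2.0 --force 50 --series '[{"linear": [0, 0, 0], "delta_rot": [0, 0, 0]}, {"linear": [0, 0, 0], "delta_rot": [0, 0, 0]}, {"linear": [0, 0, 0], "delta_rot": [0, 0, 0]}]'

```text
clock: 13.35
position: [534.6, -208.2, 86.6]
tcp_rot: [0.019, 0.084, 0.975, 0.206]
wrist_force: [0.6, 0.2, -3.3]
grip_width: 28.7
```

```bash
python3 - <<'E'
from h import *
o,p,Rm=state(); print(o["wrist_force"].round(1),p); print("C",p-5*Rm[:,2],"tilt",np.degrees(np.arctan2(-Rm[2,1],-Rm[2,2])))
f=grab_frame("wrist"); colfit(cloud(f,o),np.array([533.8,-209.3]),-9.75,-10,z0=90)
print("up in tool",Rm.T@[0,0,1])
E
```

```text
[ 0.6  0.2 -3.3] [ 534.60959728 -208.17143227   86.63978799]
C [ 534.25175598 -210.16279526   91.2121422 ] tilt -23.868903346252658
waist n 7017 off,slope,z,zs [ 2.3400e-01 -2.0000e-03  8.9652e+01 -1.0000e-03] rms 1.07
drum t range [-72.2  10.9] 11957
40 ['-90:-', '-80:-', '-70:-', '-60:-', '-50:-', '-40:-', '-30:-', '-20:-', '-10:-', '0:-', '10:-', '20:-', '30:-', '40:-', '50:-', '60:-', '70:-', '80:-', '90:-']
-70 ['-90:25.2(186)', '-80:25.2(342)', '-70:25.2(527)', '-60:25.1(715)', '-50:25.2(832)', '-40:25.1(976)', '-30:25.1(1039)', '-20:25.1(1019)', '-10:25.0(981)', '0:25.0(867)', '10:24.9(740)', '20:24.9(526)', '30:24.8(261)', '40:-', '50:-', '60:-', '70:-', '80:-', '90:-']
flat angle 70 0.25050299865125947
up in tool [-0.00250275  0.40464406 -0.91447084]
```

Request:
jog_arm --series '[{"linear": [0, 0.7, -1.6], "delta_rot": [0, 0, 0]}, {"linear": [0, 0.8, -1.9], "delta_rot": [0, 0, 0]}, {"linear": [0, 0, 0], "delta_rot": [0.16, 0, 0]}, {"linear": [0, 0, 0], "delta_rot": [0.16, 0, 0]}, {"linear": [0, 0, 0], "delta_rot": [0.16, 0, 0]}, {"linear": [0, 0, 0], "delta_rot": [0.16, 0, 0]}, {"linear": [0, 0, 0], "delta_rot": [0.16, 0, 0]}, {"linear": [0, 0, 0], "delta_rot": [0.16, 0, 0]}, {"linear": [0, 0, 0], "delta_rot": [0, 0, 0]}]'

```text
clock: 14.52
position: [537.1, -208.8, 136.2]
tcp_rot: [-0.017, 0.089, 0.956, -0.279]
wrist_force: [0.3, 1.3, -5.1]
grip_width: 28.6
```

```bash
cat > st.py <<'E'
from h import *
import sys
o,p,Rm=state(); tilt=np.degrees(np.arctan2(-Rm[2,1],-Rm[2,2]))
print(o["wrist_force"].round(1),p.round(1),"gw",o["grip_width"]); c=p-5*Rm[:,2]; print("C",c.round(1),"tilt",tilt.round(1))
f=grab_frame("wrist"); cv2.imwrite("pics/%s.png"%sys.argv[1],f["image"]); q=colfit(cloud(f,o),c[:2],-9.75,-30,z0=c[2])
a=np.radians(-9.75); s=np.array([-np.sin(a),np.cos(a)]); ax=np.array([np.cos(a),np.sin(a)])
l=((c[:2]-[534.53,-209.71])@s)+q[0]; print("groove frame: y",l.round(2),"z",(q[2]-54.4).round(2),"held-from-C z",(q[2]-c[2]).round(2))
E
python3 st.py w8
```

```text
[ 0.3  1.3 -5.1] [ 537.1 -208.8  136.2] gw 28.63620206292193
C [ 537.5 -206.1  140.4] tilt 32.4
waist n 6750 off,slope,z,zs [ 3.90000e-02 -7.00000e-03  1.39182e+02  1.30000e-02] rms 1.24
drum t range [-72.9  10.2] 12122
40 ['-90:-', '-80:-', '-70:-', '-60:-', '-50:-', '-40:-', '-30:-', '-20:-', '-10:-', '0:-', '10:-', '20:-', '30:-', '40:-', '50:-', '60:-', '70:-', '80:-', '90:-']
-70 ['-90:-', '-80:-', '-70:-', '-60:-', '-50:-', '-40:24.6(84)', '-30:24.7(219)', '-20:24.7(395)', '-10:24.8(553)', '0:24.8(745)', '10:24.9(879)', '20:25.0(974)', '30:25.0(1001)', '40:25.1(1043)', '50:25.1(951)', '60:25.2(845)', '70:25.3(683)', '80:25.3(496)', '90:25.2(139)']
flat angle -85 0.2718662192412228
groove frame: y 4.07 z 84.78 held-from-C z -1.26
```

View pics/w8.png

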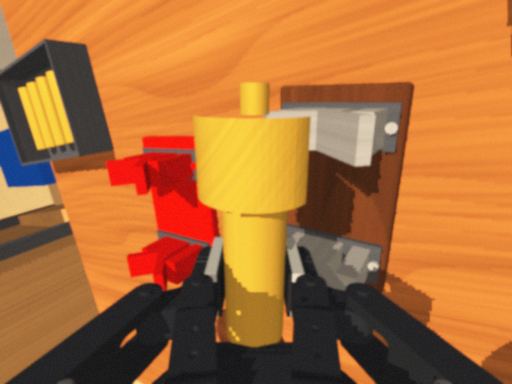

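```bash
python3 - <<'E'
from h import *
C=np.array([534.6,-205.5,86.7])
plan([pose(-9.75,39.3,C+[0,0,12],5)],[3])
E
```

```text
clk 14.575 pos [ 536.5 -211.1  137.1] j [-0.47  0.57  0.61  1.92  0.35  0.82  1.2 ]
->  [ 534.1 -208.6   94.8] dist 42 ang 7.0 n 3
  lin [0.12 0.81 1.15] rot [ 0.04   0.002 -0.007]
  lin [0.11 0.86 1.12] rot [ 0.04   0.002 -0.007]
  lin [0.1  0.9  1.08] rot [ 0.04   0.002 -0.007]
```

Request:
jog_arm --series '[{"linear": [0.1, 0.8, 1.1], "delta_rot": [0.04, 0, -0.007]}, {"linear": [0.1, 0.8, 1.1], "delta_rot": [0.04, 0, -0.007]}, {"linear": [0.1, 0.8, 1], "delta_rot": [0.04, 0, -0.007]}, {"linear": [0, 0, 0], "delta_rot": [0, 0, 0]}]'

```text
clock: 15.08
position: [533.9, -215.1, 100.7]
tcp_rot: [-0.024, 0.088, 0.94, -0.33]
wrist_force: [-0.0, -1.1, -5.0]
grip_width: 28.2
```

```bash
python3 st.py w9; python3 - <<'E'
from h import *
C=np.array([534.6,-205.5,86.7])
plan([pose(-9.75,39.3,C+[0,0,2],5)],[2])
E
```

```text
[-0.  -1.1 -5. ] [ 533.9 -215.1  100.7] gw 28.18114294360053
C [ 534.5 -212.   104.6] tilt 38.6
waist n 6533 off,slope,z,zs [-2.1000e-02 -9.0000e-03  1.0345e+02  1.0000e-02] rms 1.23
drum t range [-72.8  10. ] 12105
40 ['-90:-', '-80:-', '-70:-', '-60:-', '-50:-', '-40:-', '-30:-', '-20:-', '-10:-', '0:-', '10:-', '20:-', '30:-', '40:-', '50:-', '60:-', '70:-', '80:-', '90:-']
-70 ['-90:-', '-80:-', '-70:-', '-60:-', '-50:-', '-40:24.6(13)', '-30:24.6(135)', '-20:24.6(276)', '-10:24.7(464)', '0:24.8(638)', '10:24.8(769)', '20:25.0(906)', '30:25.0(1015)', '40:25.1(1031)', '50:25.2(999)', '60:25.2(913)', '70:25.3(792)', '80:25.3(611)', '90:25.3(419)']
flat angle -79 0.29124997940685937
groove frame: y -2.3 z 49.05 held-from-C z -1.14
clk 15.125 pos [ 534.2 -216.1  101.8] j [-0.53  0.68  0.64  1.95  0.4   0.77  1.08]
->  [ 534.1 -208.6   84.8] dist 19 ang 1.3 n 2
  lin [0.09 0.81 0.43] rot [ 0.006  0.001 -0.01 ]
  lin [0.08 0.82 0.43] rot [ 0.006  0.001 -0.01 ]
```

Request:
jog_arm --series '[{"linear": [0.1, 0.8, 0.4], "delta_rot": [0.006, 0, -0.01]}, {"linear": [0.1, 0.5, 0.3], "delta_rot": [0.006, 0, -0.01]}, {"linear": [0, 0, 0], "delta_rot": [0, 0, 0]}]'

```text
clock: 15.5
position: [533.7, -211.7, 89.4]
tcp_rot: [-0.026, 0.082, 0.939, -0.334]
wrist_force: [-0.0, 0.9, -5.2]
grip_width: 28.6
```

```bash
python3 st.py w10|grep -v flat; python3 - <<'E'
from h import *
C=np.array([534.6,-205.5,86.7])
plan([pose(-9.75,39.3,C+[0,0,0],5)],[1])
E
```

```text
[-0.   0.9 -5.2] [ 533.7 -211.7   89.4] gw 28.635050974200873
C [ 534.2 -208.6   93.2] tilt 39.1
waist n 6504 off,slope,z,zs [-5.9000e-02 -0.0000e+00  9.2086e+01  2.0000e-03] rms 1.22
drum t range [-72.7  10.2] 12488
40 ['-90:-', '-80:-', '-70:-', '-60:-', '-50:-', '-40:-', '-30:-', '-20:-', '-10:-', '0:-', '10:-', '20:-', '30:-', '40:-', '50:-', '60:-', '70:-', '80:-', '90:-']
-70 ['-90:-', '-80:-', '-70:-', '-60:-', '-50:-', '-40:24.6(15)', '-30:24.6(119)', '-20:24.7(283)', '-10:24.7(442)', '0:24.8(644)', '10:24.8(755)', '20:25.0(907)', '30:25.0(1010)', '40:25.1(1053)', '50:25.1(984)', '60:25.2(922)', '70:25.2(791)', '80:25.3(622)', '90:25.3(431)']
groove frame: y 0.99 z 37.69 held-from-C z -1.15
clk 15.55 pos [ 533.7 -211.9   89.6] j [-0.54  0.71  0.64  1.95  0.41  0.76  1.07]
->  [ 534.1 -208.6   82.8] dist 8 ang 0.4 n 1
  lin [0.03 0.68 0.32] rot [ 0.003  0.003 -0.006]
```

Request:
jog_arm --series '[{"linear": [0, 0.5, 0.2], "delta_rot": [0.003, 0.003, -0.006]}, {"linear": [0, 0, 0], "delta_rot": [0, 0, 0]}]'

```text
clock: 15.8
position: [534.6, -209.0, 84.8]
tcp_rot: [-0.029, 0.08, 0.938, -0.335]
wrist_force: [-0.3, -0.1, -5.6]
grip_width: 28.4
```

```bash
python3 st.py w11|egrep -v "flat|\[" ; python3 - <<'E'
from h import *
print(manip.get_obs()["wrist_force"])
C=np.array([534.6,-205.5,86.7])
plan([pose(-9.75,39.3,C+[0,0,0],5)],[1])
E
```

```text
groove frame: y 3.86 z 33.12 held-from-C z -1.14
[ 0.28794231 -0.78536386 -4.32926564]
clk 15.85 pos [ 534.5 -209.3   85.1] j [-0.54  0.72  0.63  1.95  0.4   0.76  1.07]
->  [ 534.1 -208.6   82.8] dist 2 ang 0.0 n 1
  lin [0.05 0.19 0.13] rot [-0.  0.  0.]
```

Request:
jog_arm --series '[{"linear": [0, 0.15, 0.2], "delta_rot": [0, 0, 0]}, {"linear": [0, 0.1, 0.1], "delta_rot": [0, 0, 0]}, {"linear": [0, 0, 0], "delta_rot": [0, 0, 0]}]'

```text
clock: 16.23
position: [535.2, -209.1, 84.0]
tcp_rot: [-0.028, 0.08, 0.938, -0.336]
wrist_force: [0.6, 0.6, -4.7]
grip_width: 28.6
```

```bash
python3 st.py w12|egrep -v "flat|\['" ; python3 - <<'E'
from h import *
o=manip.get_obs(); print(o["wrist_force"],o["wrist_torque"])
E
```

```text
[ 0.6  0.6 -4.7] [ 535.2 -209.1   84. ] gw 28.611889273476873
C [ 535.7 -206.    87.9] tilt 39.4
waist n 6518 off,slope,z,zs [-2.4000e-02  2.0000e-03  8.6709e+01 -3.0000e-03] rms 1.22
drum t range [-72.7  50.1] 12586
groove frame: y 3.86 z 32.31 held-from-C z -1.15
[-0.58065735  0.21137397 -5.05632709] [ 1.25560893 -0.2120054  -0.04891682]
```

Request:
jog_arm --series '[{"linear": [0, 0.15, 0.3], "delta_rot": [0, 0, 0]}, {"linear": [0, 0.1, 0.1], "delta_rot": [0, 0, 0]}]'

```text
clock: 16.52
position: [535.7, -208.7, 83.1]
tcp_rot: [-0.028, 0.08, 0.938, -0.337]
wrist_force: [-2.6, 5.1, 5.8]
grip_width: 28.5
```

```bash
python3 st.py w13|egrep -v "flat|\['" 
```

```text
[-2.6  5.1  5.8] [ 535.7 -208.7   83.1] gw 28.527409082513337
C [ 536.3 -205.6   86.9] tilt 39.6
waist n 6504 off,slope,z,zs [-6.0000e-03  2.0000e-03  8.5857e+01 -1.0000e-03] rms 1.19
drum t range [-72.7  49.6] 12529
groove frame: y 4.36 z 31.46 held-from-C z -1.06
```

Contact at about 10 N. The axis is at y 4.4, z 31.5 in the groove frame, matching the bedded values. Opening.

Request:
jog_arm --grip 6.0 --series '[{"linear": [0, 0, 0], "delta_rot": [0, 0, 0]}, {"linear": [0, 0, 0], "delta_rot": [0, 0, 0]}, {"linear": [0, 0, 0], "delta_rot": [0, 0, 0]}]'

```text
clock: 16.95
position: [536.2, -209.9, 83.8]
tcp_rot: [-0.028, 0.081, 0.937, -0.338]
wrist_force: [-0.6, 0.3, -0.2]
grip_width: 60.2
```

```bash
python3 st.py w14|egrep -v "flat|\['" 
```

```text
[-0.6  0.3 -0.2] [ 536.2 -209.9   83.8] gw 60.23409892385611
C [ 536.7 -206.7   87.6] tilt 39.6
waist n 5853 off,slope,z,zs [1.211e+00 0.000e+00 8.573e+01 1.000e-03] rms 0.46
drum t range [-73.4  51. ] 11086
groove frame: y 4.52 z 31.33 held-from-C z -1.89
```

View pics/w14.png

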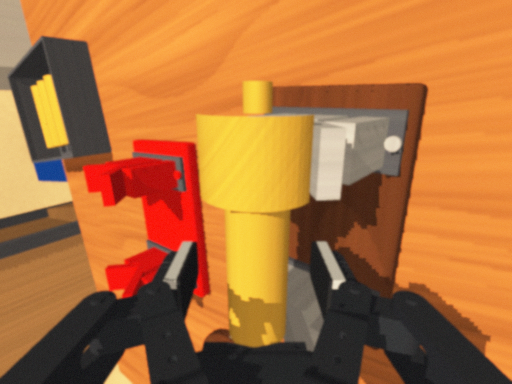

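Released, with the axis at y 4.5, z 31.3, which is bedded. Now I retract and check from above.

Request:
jog_arm --series '[{"linear": [0, 0, -3], "delta_rot": [0, 0, 0]}, {"linear": [0, 0, -5], "delta_rot": [0, 0, 0]}, {"linear": [0, 0, -5], "delta_rot": [0, 0, 0]}, {"linear": [0, -3, 0], "delta_rot": [-0.17, 0, 0]}, {"linear": [0, -3, 0], "delta_rot": [-0.17, 0, 0]}, {"linear": [0, -2, 0], "delta_rot": [-0.17, 0, 0]}, {"linear": [0, -2, 0], "delta_rot": [-0.17, 0, 0]}, {"linear": [0, 0, 0], "delta_rot": [0, 0, 0]}, {"linear": [0, 0, 0], "delta_rot": [0, 0, 0]}]'

```text
clock: 18.12
position: [537.1, -214.1, 233.3]
tcp_rot: [0.003, 0.083, 0.997, 0.0]
wrist_force: [-0.6, 0.4, -0.3]
grip_width: 60.0
```

```bash
python3 - <<'E'
from h import *
o,p,Rm=state(); f=grab_frame("wrist"); cv2.imwrite("pics/w15.png",f["image"]); print(p,o["wrist_force"].round(1),o["clock"])
c=np.array([534.5,-205.5]); q=colfit(cloud(f,o),c,-9.75,-10,z0=86)
a=np.radians(-9.75); s=np.array([-np.sin(a),np.cos(a)])
print("groove y",(c-[534.53,-209.71])@s+q[0],"z",q[2]-54.2)
# wall planes in this same view
Q=cloud(f,o).reshape(-1,3); ax=np.array([np.cos(a),np.sin(a)]); r=Q[:,:2]-[533.84,-209.6]; t=r@ax; l=r@s
for lo,hi,sg in((20,40,1),(-30,-17,-1)):
    k=(abs(abs(t)-55)<12)&(l>lo)&(l<hi)&(Q[:,2]>60)&(Q[:,2]<95); d=Q[k,2]-sg*l[k]
    if k.sum()>20: print(sg,k.sum(),np.percentile(d,[25,50,75]).round(1))
for n in("scene","top"):
    f=grab_frame(n); cv2.imwrite(f"pics/{n}9.png",f["image"])
E
```

```text
[ 537.12439132 -214.09918775  233.27535864] [-0.6  0.4 -0.3] 18.125
waist n 1853 off,slope,z,zs [ 5.0000e-02  1.0000e-03  8.5484e+01 -1.0000e-03] rms 0.53
drum t range [-71.   72.3] 3829
40 ['-90:-', '-80:25.0(18)', '-70:25.0(35)', '-60:25.0(50)', '-50:25.0(78)', '-40:25.1(92)', '-30:25.1(109)', '-20:24.9(113)', '-10:25.0(131)', '0:25.0(120)', '10:25.0(126)', '20:25.1(117)', '30:25.0(99)', '40:25.0(89)', '50:25.0(63)', '60:25.0(50)', '70:24.9(28)', '80:24.9(5)', '90:26.0(28)']
flat angle -110 0.5961201508351383
-70 ['-90:-', '-80:25.0(23)', '-70:24.9(48)', '-60:24.9(80)', '-50:24.9(108)', '-40:24.9(128)', '-30:24.9(161)', '-20:24.9(178)', '-10:25.0(182)', '0:24.9(179)', '10:25.0(182)', '20:24.9(172)', '30:25.1(149)', '40:25.1(128)', '50:25.1(97)', '60:25.0(68)', '70:25.1(46)', '80:25.1(8)', '90:26.1(35)']
flat angle -110 0.4216602711216337
groove y 4.194256660344908 z 31.284214158334507
1 655 [51.3 53.9 54.7]
-1 475 [47.9 53.1 54.8]
```

View pics/w15.png

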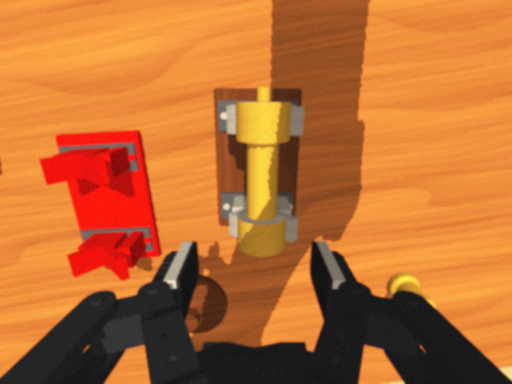

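View pics/scene9.png

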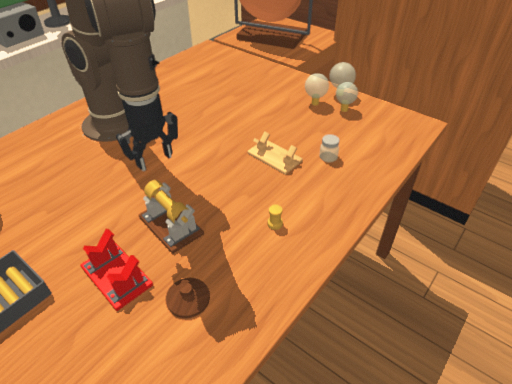

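The column lies centred and bedded, at y 4.2, z 31.3 against the ideal 4.2 / 31.1. Socket (276,217), jar (330,149) and foot (188,297) are at the same pixels as at the start. Handing in.

```bash
python3 -c "
from bench import manip
print(manip.hand_in())"
```

```text
the job is handed in; nothing more can be done
None
```

The column is bedded in the steel jig with its flat on the higher wall. It is let go and clear of the gripper, and I handed the job in at about 18 s. `hand_in` gives no verdict, so the outcome rests on the checks below.

- **What I did:** I gripped the column by the waist in the cradle with the hand tilted −24°. I laid it on its round in the dark-board steel jig with the flat at 72°, let go, took it again at −24°, lifted, and turned it the remaining 63°. Then I lowered it until it touched at about 10 N and opened.
- **Final position, seen after retracting:** the axis was 4.2 mm towards the higher wall and 31.3 mm above the groove bottom (4.2 and 31.1 is perfect). It was along the groove within about 0.1° and centred within about 1 mm.
- **On its round, earlier:** the axis was 0.4 mm off the groove line and 35 to 36 mm above its bottom, in the groove frame I measured.
- **Bystanders:** the socket, jar and foot sit at the same pixels in the scene camera as at the start. I did not measure their shift in mm.
- **What disagreed or could not be checked:**
  - The groove bottom measured about 54 mm above the bench against the text's 55, within the 2 mm calibration.
  - The bedded flat faces the wall and is hidden, so I judged it from the axis position and the turn made.
  - The first lift out of the cradle went diagonally because I had the y sign wrong; nothing moved in the grip.

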